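# Make room on the stock shelf and complete the row of lens barrels

## Task

Lift the aluminium case by its handle off the low shelf and set it down squarely in the middle of the rubber mat beside it. In the space it leaves, stand the two loose lens barrels from the table upright on the two free places so that all four barrels make one neat, straight, evenly spaced row, one at each blank label, along the middle of the board. Set everything down gently, do not tip anything, and leave the barrels already on the shelf and the other stock where they are.

Things in the scene. Friction and masses are not known exactly. Their poses are not given: they have to be found in the camera images.
- shelf: low dark-steel shelf fixed on the table, 350 mm long (its y) by 110 mm deep (its x), top of its board 50 mm above the table; origin on the table under its centre, x across the row, y along the row. Four places in one straight line along the middle of the board, 80 mm apart, each with a blank white paper label (15 x 36 mm) flat on the board at the edge nearer the robot
- place1 (a point): point on top of the shelf board at the middle of the first place, at shelf y = +120 mm (row_a stands there); axes as the shelf
- place2 (a point): same, second place, shelf y = +40 mm (row_b stands there)
- place3 (a point): same, third place, shelf y = -40 mm (under the case at the start)
- place4 (a point): same, fourth place, shelf y = -120 mm (under the case at the start)
- row_a: lens barrel already standing on the shelf, on the first place: plain black lens barrel, an upright solid cylinder 56 mm in diameter and 100 mm tall, 0.25 kg, with thin steel bands and glass on top; origin at the centre of its underside, z up its axis (its yaw means nothing)
- row_b: lens barrel already standing on the shelf, on the second place, same size as row_a; origin at the centre of its underside
- barrel_1: one of the two lens barrels standing on the table in front of the shelf and mat: plain black lens barrel, an upright solid cylinder 56 mm in diameter and 100 mm tall, 0.25 kg, with thin steel bands and glass on top; origin at the centre of its underside, z up its axis (its yaw means nothing)
- barrel_2: the other lens barrel on the table, identical to barrel_1; origin at the centre of its underside
- case: aluminium accessory case 80 mm (its x) by 140 mm (its y) by 75 mm high, about 0.6 kg, standing on the shelf over the third and fourth places; origin at the centre of its underside. A black bar handle, 16 x 16 mm in section and 110 mm long along the case's y, stands over the middle of the top: bar centre 110 mm above the origin, 27 mm clear between bar and case top
- mat: black rubber mat fixed on the table beside the shelf, 160 mm (its x) by 220 mm (its y), 6 mm thick; origin on the table under its centre
- jar: bystander: white screw-top jar on the table, 68 mm in diameter, 65 mm high; origin at the centre of its underside
- carton: bystander: small cardboard carton on the table, 55 x 75 x 50 mm high; origin at the centre of its underside
- eyepiece: bystander: black eyepiece standing on the table, 48 mm across at its widest, 75 mm high with a narrow foot 32 mm across; origin at the centre of its underside
Things that resemble listed ones, but are neither listed nor needed, are in the scene too. What is shaped like the row_b but red is not meant. Of the things that look like the case, the larger one is meant.

How it is judged:
By the outcome, as a careful person would: the job done as asked, in the order asked, and still so for the second after the job is handed in, with the robot touching nothing.
It also fails if it takes over 72 s, if anything falls off the work surface, if the arm or the gripper's body presses on something with over 40 N, if the wrist force passes 120 N, or if a joint passes its speed limit or range.

## Robot

A 6-joint arm with a two-finger parallel gripper is mounted at the origin on the work surface. World frame = base frame: x ahead of the robot, y to its left, z up, the work surface at z = 0. Lengths are in m, angles in rad, forces in N, time in s.
With the tool pointing down it reaches from about 0.25 to 0.775 m from the base axis. Payload 8.9 kg.
Tool frame: the origin (TCP) lies at the centre of the arm's flange, where the gripper is bolted on; the fingertips stand 173 mm ahead of it and the grasp point (between the pads) lies 155 mm ahead of it (robot.grip_point_offset is the distance from the TCP to the grasp point, in m); z points along the fingers, y is the line along which they close (so a half turn about z gives the same grasp; the last joint's range is limited). The gripper opens to 85 mm and grips with 20 to 120 N. Pads are 22 mm wide; open, the fingers measure 114 mm over their backs; the gripper's body (76 mm by 85 mm) begins 54 mm behind the grasp point. The pads swing forward as they close: fully open they stand 13 mm farther back than shut.
Start: joints at [-1.271, 0.291, -0.153, 1.127, 0, 1.431], TCP at [0.223, -0.475, 0.405] pointing down, gripper open.
Joint ranges: [-2.52, 2.52], [-0.91, 1.74], [-1.3, 1.37], [-1.96, 2.02], [-1.52, 1.47], [-3.14, 3.14]. Speed limits (rad/s): [2.22, 2.22, 2.79, 3.14, 3.14, 3.14].

## Interface

Orientations are given as a unit quaternion [w, x, y, z].
In Python, from station import robot, get_image, job, spotter gives the robot as it stands. The module is installed in compiled form; this text tells all that it offers.
- The arm moves only by the tool step_arm, never from a script. Its argument "plan" is a list of rows, each an object of numbers: "rx", "ry", "rz": the turn, a rotation vector about the world's x, y, z in rad; "dx", "dy", "dz": the shift along the world's x, y, z in mm; "jaw": the finger opening in mm, from 0 to 85.4. In form: [{"rx": .., "ry": .., "rz": .., "dx": .., "dy": .., "dz": .., "jaw": ..}, ...]. A call has 1 to 20 rows; each row shifts and turns the commanded pose from where the row before left it; what a row does not reach is not made up. A row lasts 1/8 s, in which the tool goes at most 62.5 mm and 10.7 degrees, less where a joint would pass 70% of its speed; a pose out of reach is approached as far as the arm can. A call with a gripper value outside its range is refused whole. The fingers move at their own pace and stop on an object; the grip force is fixed at half the most. Time passes only in rows, so rows that do not move let the fingers close. It gives the time, the measured TCP pose, the force, the opening and the grip force at its end, in the units of the state.
- robot.get_state(): the state, without advancing time (a new reading comes with each control period).
- get_image(name): name is "side" or "top"; returns a dict with "color" (384x512x3 uint8, red, green, blue), "mtx" (3x3 intrinsics, pixels), "k1" (the pictures are not rectified: a ray, as slopes to the right and down, at radius r is drawn at 1 + k1 r^2 times it, then the intrinsics apply), "R" (3x3) and "t" (3): a world point X has camera coordinates R X + t. Camera axes: x right, y down, z forward; pixel columns grow to the right and rows downward; lengths in m; the calibration is good to about 2 mm. A picture is of the moment at which its call begins. There is no depth.
- job.job_done(): hands the job in; it is judged then, once.
Trained networks look in a picture, given as the dict that the camera call returned (one of the last four; its "shot" number tells which), for a name from the list of things; names that differ only in an ending like _2 or _b are one class to them, and where a whole thing is asked for, a point or a joint stands for the part that bears it (a point fixed in the world has none). Each returns a list of dicts, best first, with "p" (0 to 1); they miss things now and then, are a little off and sometimes report something else, mostly with a low value. They report only what shows in the picture. A call takes as long as a camera call. They do not tell look-alikes from the thing itself.
- spotter.spot_in(picture, label): "xyz" ([x, y, z] in m, in the coordinates of the camera as it stood for that picture, good to about 4 mm: the middle of the surface that is visible of it).
- spotter.masks_of(picture, label): "pixels" (384x512 bool, what is visible of it).
The state is a dict: "t": time; "qpos": joint angles; "qd": joint speeds; "joint_torque": joint torques, N m; "ee_pos": TCP position; "tcp_rot": TCP orientation; "contact_force": force on the tool from outside, world axes, zero at the start; "wrist_torque": the same for the moment, N m; "grip_width": finger opening in m; "grip_force": force on a finger pad.
Only numpy, scipy, OpenCV 4.12 (cv2) and the standard library are available. Lean on these libraries where they do the work, as an engineer would, in place of code of your own. Each camera call takes 0.05 s, during which the arm holds its last target. There are 200 camera calls.

## Working session

There is one attempt and no reset: what is moved stays moved. The work goes in short steps, Python scripts to look and compute and a tool call to move; the robot and the scene stay as the last step left them, time stands still between calls to the robot, and variables do not carry over. Pictures are saved under pics/ and viewed, at most 10 in all, crops included, and the job is handed in when it is done.

Besides the shell and the picture viewer there is one more tool, called by a JSON object that holds its "fn" and its "kwargs", one argument or row to a line. step_arm: Moves the arm, as the interface text tells. Its arguments: {"type":"object","properties":{"plan":{"type":"array"}},"required":["plan"]}

```bash
mkdir -p pics; cat > h.py <<'E'
import numpy as np, cv2
from station import robot, get_image, job, spotter
def ray(im,u,v):
    m=im["mtx"];d=np.array([(u-m[0][2])/m[0][0],(v-m[1][2])/m[1][1]]);s=d.copy()
    for _ in range(20): s=d/(1+im["k1"]*(s@s))
    R=np.array(im["R"]);return -R.T@np.array(im["t"]), R.T@np.array([s[0],s[1],1])
def onz(im,u,v,z):
    o,d=ray(im,u,v);return o+d*(z-o[2])/d[2]
def proj(im,X):
    c=np.array(im["R"])@np.array(X)+im["t"];s=c[:2]/c[2];s=s*(1+im["k1"]*(s@s))
    m=im["mtx"];return np.array([m[0][0]*s[0]+m[0][2],m[1][1]*s[1]+m[1][2]])
def world(im,c): return np.array(im["R"]).T@(np.array(c)-im["t"])
def save(im,n): cv2.imwrite("pics/"+n+".png",im["color"][:,:,::-1])
E
python3 - <<'E'
from h import *
a=get_image("top");b=get_image("side")
cv2.imwrite("pics/top0.png",cv2.resize(a["color"][:,:,::-1],(800,600)));cv2.imwrite("pics/side0.png",cv2.resize(b["color"][:,:,::-1],(800,600)))
for n,im in(("top",a),("side",b)):
  print(n,"cam",ray(im,256,192)[0].round(3))
  for l in["shelf","row_a","case","mat","jar","carton","eyepiece"]:
    print(l,[(world(im,d["xyz"]).round(3).tolist(),round(d["p"],2),proj(im,world(im,d["xyz"])).round().tolist()) for d in spotter.spot_in(im,l)])
print(robot.get_state())
E
```

```text
top cam [ 0.355 -0.058  1.19 ]
shelf [([0.566, -0.123, 0.05], 0.95, [281.0, 181.0]), ([0.438, -0.17, 0.051], 0.55, [300.0, 229.0])]
row_a [([0.574, -0.073, 0.152], 0.69, [263.0, 170.0]), ([0.584, -0.15, 0.149], 0.63, [294.0, 166.0]), ([0.733, -0.236, 0.096], 0.57, [324.0, 115.0])]
case [([0.636, -0.46, 0.058], 0.9, [406.0, 154.0]), ([0.597, -0.267, 0.123], 0.86, [340.0, 163.0]), ([0.437, -0.172, 0.05], 0.3, [301.0, 230.0])]
mat [([0.58, 0.179, 0.007], 0.65, [170.0, 180.0])]
jar [([0.437, 0.157, 0.058], 0.74, [174.0, 230.0])]
carton [([0.563, -0.123, 0.049], 0.73, [281.0, 182.0]), ([0.437, -0.171, 0.049], 0.62, [301.0, 230.0])]
eyepiece [([0.438, 0.012, 0.074], 0.66, [229.0, 230.0]), ([0.564, -0.122, 0.052], 0.61, [281.0, 182.0])]
side cam [-0.236  0.768  1.044]
shelf [([0.562, -0.069, 0.048], 0.57, [260.0, 189.0])]
row_a [([0.734, -0.223, 0.071], 0.69, [256.0, 141.0]), ([0.574, -0.136, 0.123], 0.68, [273.0, 160.0])]
case [([0.58, -0.254, 0.127], 0.93, [296.0, 143.0]), ([0.649, -0.457, 0.059], 0.56, [318.0, 129.0]), ([0.558, -0.068, 0.053], 0.37, [261.0, 189.0])]
mat [([0.58, 0.188, 0
[... 216 characters left out ...]
y([-1.27131730e+00,  2.90664881e-01, -1.53403890e-01,  1.12671798e+00,
       -8.39405069e-06,  1.43151671e+00]), 'qd': array([ 1.42570308e-03,  8.89989550e-04,  9.56286284e-04, -1.15501818e-03,
        7.85371456e-04,  6.19366131e-05]), 'joint_torque': array([-1.58079714e-03, -5.36975563e+01,  3.31635189e+01,  1.46410795e-03,
       -3.01739756e-04,  9.80678749e-06]), 'ee_pos': array([ 0.22303719, -0.47525583,  0.40472191]), 'tcp_rot': array([ 5.10996631e-06,  9.76032711e-01,  2.17623864e-01, -3.80034100e-06]), 'contact_force': array([-0.30768776, -0.75530467, -0.01890093]), 'wrist_torque': array([ 0.00426277, -0.05225634,  0.01520819]), 'grip_force': 0.0, 'grip_width': 0.08519647763814531}
```

View pics/top0.png

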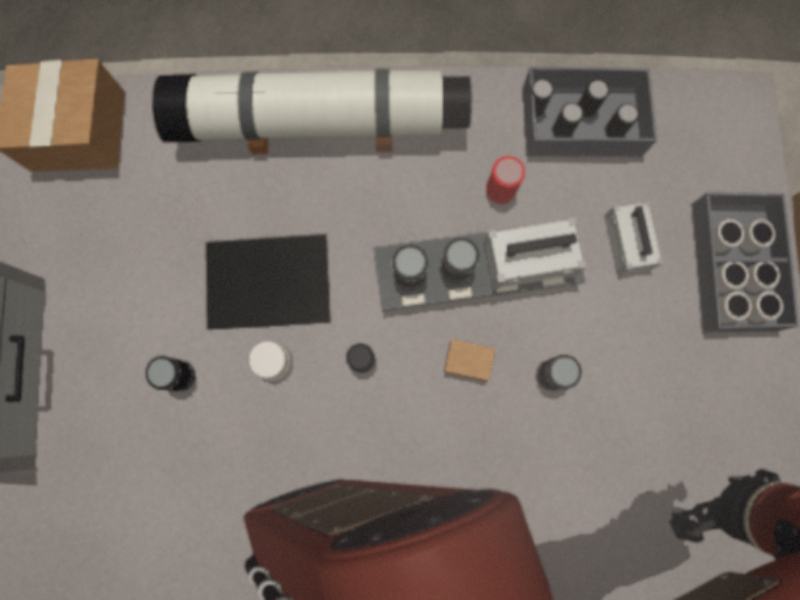

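View pics/side0.png

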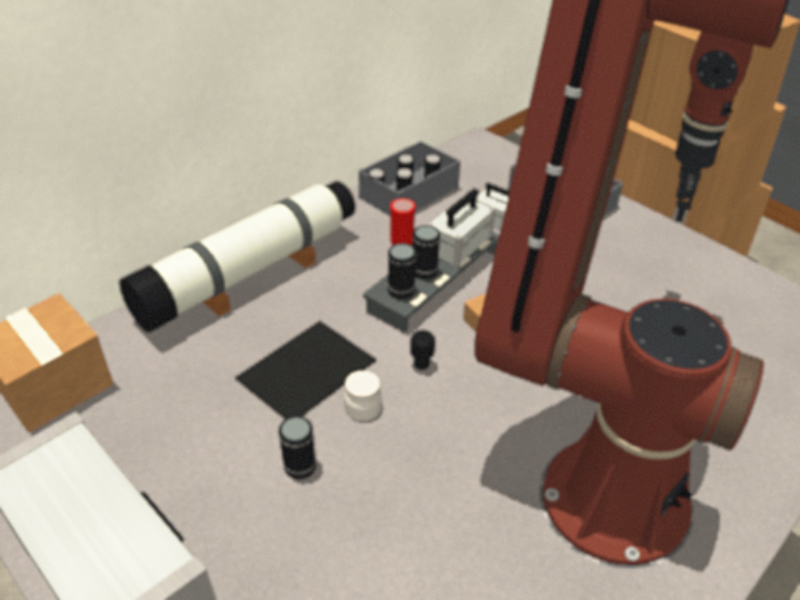

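The top view shows the shelf (375–583, 225–312), the case with its handle (535,248), the mat (207–330, 235–329), loose barrels at (163,373) and (562,372), and the small look-alike case at (636,237). Next I fit silhouettes for precise poses.

```bash
python3 - <<'E'
from h import *
a=get_image("top");b=get_image("side")
for n,im in(("top",a),("side",b)):
  for l in["shelf","barrel_1","case","mat"]:
    for d in spotter.masks_of(im,l):
      m=d["pixels"].astype(np.uint8);c=m.nonzero()
      (q)=cv2.minAreaRect(np.argwhere(m)[:,::-1].astype(np.float32))
      print(n,l,round(d["p"],2),m.sum(),"uv",c[1].mean().round(1),c[0].mean().round(1),np.round(q[0],1),np.round(q[1],1),round(q[2],1))
print(a["mtx"],a["k1"])
c=a["color"][130:210,235:385,::-1];cv2.imwrite("pics/c1.png",cv2.resize(c,(800,427),interpolation=cv2.INTER_CUBIC))
c=a["color"][140:260,85:235,::-1];cv2.imwrite("pics/c2.png",cv2.resize(c,(750,600),interpolation=cv2.INTER_CUBIC))
E
```

```text
top shelf 0.88 2200 uv 286.9 176.9 [306.1 169. ] [ 41.6 131.3] 82.2
top barrel_1 0.87 509 uv 357.0 238.7 [356.8 238.6] [21.4 28.2] 74.1
top barrel_1 0.86 571 uv 108.1 239.1 [108.5 238.8] [31.3 21.5] 4.8
top case 0.83 2186 uv 341.0 161.6 [341.4 161.2] [38.3 62.1] 79.6
top case 0.67 1209 uv 404.7 152.0 [404.5 152. ] [43.8 29.5] 78.4
top case 0.27 2219 uv 287.2 177.5 [306.4 169.5] [ 42.3 132.4] 82.5
top mat 0.72 4462 uv 170.7 180.0 [170.2 179.8] [57.4 79.7] 86.6
side shelf 0.67 1185 uv 267.0 185.0 [275.2 173. ] [34.4 93.7] 49.8
side barrel_1 0.67 804 uv 190.3 286.0 [190.6 286.3] [39.9 22.3] 81.9
side barrel_1 0.31 1181 uv 267.7 185.3 [275.2 173.1] [34.9 93.1] 48.2
side case 0.95 1255 uv 296.3 145.2 [295.7 145.2] [32.5 46.7] 49.4
side case 0.65 282 uv 316.9 128.9 [314.4 131. ] [18.2 25.5] 14.0
side mat 0.56 2973 uv 194.6 236.8 [194.8 235.9] [46.8 78.5] 52.4
[[439.77487599   0.         253.75448844]
 [  0.         439.77487599 187.69502487]
 [  0.           0.           1.        ]] -0.14098083609884854
```

View pics/c1.png

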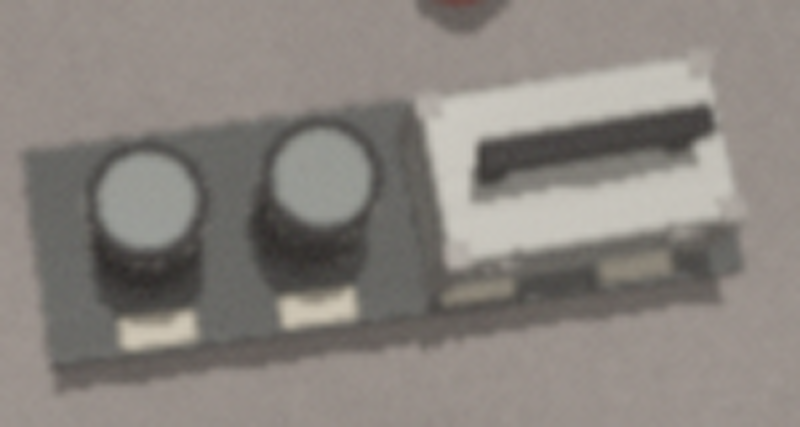

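The crop shows row barrel tops at (147,200) and (321,176), four labels at (158,329), (318,307), (478,290), (635,267), and the handle bar from (478,160) to (712,120).

```bash
cat >> h.py <<'E'
from scipy.optimize import minimize
def hull_mask(im,P,S=8):
    q=np.array([proj(im,p) for p in P],np.float32);h=cv2.convexHull(q)
    m=np.zeros((384,512),np.uint8);cv2.fillPoly(m,[np.round(h*256).astype(np.int32)],255,cv2.LINE_AA,8);return m/255.
th=np.linspace(0,2*np.pi,40)
def cyl(x,y,z0,r=.028,h=.1): return [(x+r*np.cos(t),y+r*np.sin(t),z) for t in th for z in(z0,z0+h)]
def box(x,y,w,lx,ly,z0,z1):
    c,s=np.cos(w),np.sin(w)
    return [(x+c*i*lx/2-s*j*ly/2,y+s*i*lx/2+c*j*ly/2,z) for i in(-1,1) for j in(-1,1) for z in(z0,z1)]
def fit(views,model,x0,d):
    def f(p):
        e=0
        for im,m in views:
            r=hull_mask(im,model(p)); e+=1-np.minimum(r,m).sum()/np.maximum(r,m).sum()
        return e
    S=np.vstack([x0]+[np.array(x0)+np.eye(len(x0))[i]*d[i] for i in range(len(x0))])
    o=minimize(f,x0,method="Nelder-Mead",options=dict(initial_simplex=S,xatol=1e-4,fatol=1e-4))
    return o.x.round(4),round(o.fun,3)
def masks(im,l): return [d["pixels"].astype(float) for d in spotter.masks_of(im,l)]
def near(ms,uv): return min(ms,key=lambda m:np.hypot(*(np.array([np.nonzero(m)[1].mean(),np.nonzero(m)[0].mean()])-uv)))
E
python3 - <<'E'
from h import *
a=get_image("top");b=get_image("side")
o=lambda x,y,z:onz(a,235+(x+.5)/5.3333-.5,130+(y+.5)/5.3333-.5,z)[:2].round(4)
L=np.array([o(*p,.05) for p in((158,329),(318,307),(478,290),(635,267))]);print("labels",L.tolist(),np.diff(L,axis=0))
print("tops",o(147,200,.15),o(321,176,.15))
print("shelf",[o(*p,.05).tolist() for p in((22,152),(50,362),(742,272))])
H=o(482,158,.168),o(710,119,.168);print("handle",H)
C=[o(*p,.125) for p in((425,97),(708,55),(742,213),(450,268))];print("casetop",C,np.mean(C,0))
bt=masks(a,"barrel_1");bs=masks(b,"barrel_1")
B1=near(bt,(357,239));B2=near(bt,(108,239));S2=near(bs,(190,286))
bm=lambda p:cyl(p[0],p[1],0)
print("B1 top",fit([(a,B1)],bm,[.4,-.3],[.01,.01]))
print("B2 top",fit([(a,B2)],bm,[.4,.35],[.01,.01]))
print("B2 side",fit([(b,S2)],bm,[.4,.35],[.01,.01]))
mm=lambda p:box(*p,.16,.22,0,.006)
M=near(masks(a,"mat"),(171,180));M2=near(masks(b,"mat"),(194,236))
print("mat",fit([(a,M)],mm,[.58,.18,0],[.01,.01,.05]),fit([(b,M2)],mm,[.58,.18,0],[.01,.01,.05]))
E
```

```text
labels [[0.539, -0.0783], [0.5491, -0.1574], [0.5567, -0.237], [0.5675, -0.3161]] [[ 0.0101 -0.0791]
 [ 0.0076 -0.0796]
 [ 0.0108 -0.0791]]
tops [ 0.5821 -0.0724] [ 0.5924 -0.1516]
shelf [[0.6292, -0.0116], [0.5231, -0.025], [0.5644, -0.3701]]
handle (array([ 0.5959, -0.2226]), array([ 0.6132, -0.3273]))
casetop [array([ 0.6357, -0.2038]), array([ 0.6554, -0.3396]), array([ 0.5787, -0.3513]), array([ 0.5539, -0.2126])] [ 0.605925 -0.276825]
B1 top (array([ 0.411 , -0.3146]), np.float64(0.156))
B2 top (array([0.4162, 0.3296]), np.float64(0.107))
B2 side (array([0.4129, 0.3318]), np.float64(0.116))
mat (array([0.5799, 0.18  , 0.0501]), np.float64(0.056)) (array([0.5799, 0.1819, 0.0385]), np.float64(0.066))
```

View pics/c2.png

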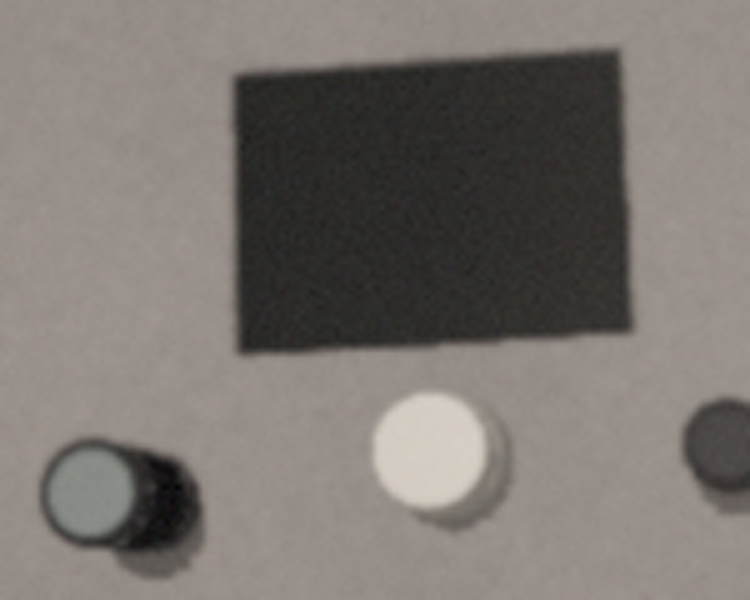

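The mat is clean and barrel_2's top disc is at crop (90,493). The case is at about (0.605, −0.276) with yaw about 0.16, so I move above its handle.

{"fn": "step_arm", "kwargs": {
  "plan": [
    {"dx": 38,"dy": 20,"rz": 0.129,"jaw": 60},
    {"dx": 38,"dy": 20,"rz": 0.129,"jaw": 60},
    {"dx": 38,"dy": 20,"rz": 0.129,"jaw": 60},
    {"dx": 38,"dy": 20,"rz": 0.129,"jaw": 60},
    {"dx": 38,"dy": 20,"rz": 0.129,"jaw": 60},
    {"dx": 38,"dy": 20,"rz": 0.129,"jaw": 60},
    {"dx": 38,"dy": 20,"rz": 0.129,"jaw": 60},
    {"dx": 38,"dy": 20,"rz": 0.129,"jaw": 60},
    {"dx": 38,"dy": 20,"rz": 0.129,"jaw": 60},
    {"dx": 38,"dy": 20,"rz": 0.129,"jaw": 60},
    {"jaw": 60},
    {"jaw": 60}
  ]
}}

```text
invalid input at $.plan[0]: expected keys rx, ry, rz, dx, dy, dz, jaw
```

```bash
python3 - <<'E'
from h import *
b=get_image("side");s=robot.get_state()
c=b["color"][80:240,210:400,::-1];cv2.imwrite("pics/c3.png",cv2.resize(c,(712,600),interpolation=cv2.INTER_CUBIC))
q=s["tcp_rot"];print(s["ee_pos"],q,"yaw close",2*np.arctan2(q[2],q[1])-np.pi/2,s["qpos"])
a=get_image("top")
u=lambda x,y:(85+(x+.5)/5-.5,140+(y+.5)/5-.5)
print("B2 disc",onz(a,*u(90,493),.1)); print("B1 disc",onz(a,(566.5)/1.5625-.5,371.5/1.5625-.5,.1))
print("mat",[onz(a,*u(*p),.006).round(4) for p in((236,73),(619,50),(632,330),(240,353))])
E
```

```text
[ 0.22304943 -0.47527147  0.4047121 ] [1.92973303e-05 9.76030678e-01 2.17632982e-01 1.72177353e-05] yaw close -1.1320189969946854 [-1.27131516e+00  2.90689492e-01 -1.53395910e-01  1.12666970e+00
  3.12372421e-05  1.43150016e+00]
B2 disc [0.41539433 0.3310937  0.1       ]
B1 disc [ 0.41224632 -0.31946013  0.1       ]
mat [array([0.6555, 0.2909, 0.006 ]), array([0.6652, 0.0745, 0.006 ]), array([0.5082, 0.0661, 0.006 ]), array([0.4973, 0.2826, 0.006 ])]
```

View pics/c3.png

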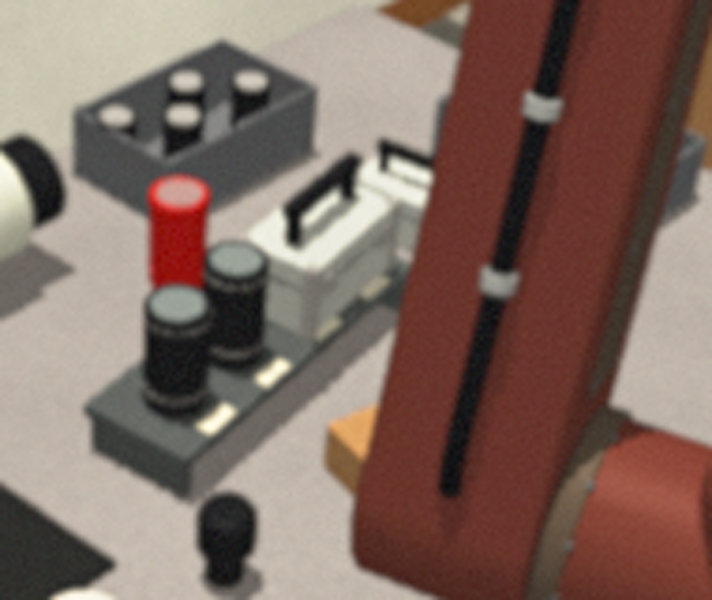

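The side view shows the row, case and handle (320,200) as expected. All keys are required in each row, so I resend the move.

{"fn": "step_arm", "kwargs": {
  "plan": [
    {"rx": 0,"ry": 0,"rz": 0.129,"dx": 38,"dy": 20,"dz": 0,"jaw": 60},
    {"rx": 0,"ry": 0,"rz": 0.129,"dx": 38,"dy": 20,"dz": 0,"jaw": 60},
    {"rx": 0,"ry": 0,"rz": 0.129,"dx": 38,"dy": 20,"dz": 0,"jaw": 60},
    {"rx": 0,"ry": 0,"rz": 0.129,"dx": 38,"dy": 20,"dz": 0,"jaw": 60},
    {"rx": 0,"ry": 0,"rz": 0.129,"dx": 38,"dy": 20,"dz": 0,"jaw": 60},
    {"rx": 0,"ry": 0,"rz": 0.129,"dx": 38,"dy": 20,"dz": 0,"jaw": 60},
    {"rx": 0,"ry": 0,"rz": 0.129,"dx": 38,"dy": 20,"dz": 0,"jaw": 60},
    {"rx": 0,"ry": 0,"rz": 0.129,"dx": 38,"dy": 20,"dz": 0,"jaw": 60},
    {"rx": 0,"ry": 0,"rz": 0.129,"dx": 38,"dy": 20,"dz": 0,"jaw": 60},
    {"rx": 0,"ry": 0,"rz": 0.129,"dx": 38,"dy": 20,"dz": 0,"jaw": 60},
    {"rx": 0,"ry": 0,"rz": 0,"dx": 0,"dy": 0,"dz": 0,"jaw": 60},
    {"rx": 0,"ry": 0,"rz": 0,"dx": 0,"dy": 0,"dz": 0,"jaw": 60}
  ]
}}

```text
t: 3.2
ee_pos: [0.6029, -0.2753, 0.4044]
tcp_rot: [-0.0, 0.649, 0.761, -0.0]
contact_force: [0.3, -0.2, -0.6]
grip_width: 0.0599
grip_force: 0.0
```

{"fn": "step_arm", "kwargs": {
  "plan": [
    {"rx": 0,"ry": 0,"rz": 0,"dx": 2,"dy": -1,"dz": -25,"jaw": 60},
    {"rx": 0,"ry": 0,"rz": 0,"dx": 0,"dy": 0,"dz": -25,"jaw": 60},
    {"rx": 0,"ry": 0,"rz": 0,"dx": 0,"dy": 0,"dz": -20,"jaw": 60},
    {"rx": 0,"ry": 0,"rz": 0,"dx": 0,"dy": 0,"dz": -19,"jaw": 60},
    {"rx": 0,"ry": 0,"rz": 0,"dx": 0,"dy": 0,"dz": 0,"jaw": 40},
    {"rx": 0,"ry": 0,"rz": 0,"dx": 0,"dy": 0,"dz": 0,"jaw": 24},
    {"rx": 0,"ry": 0,"rz": 0,"dx": 0,"dy": 0,"dz": 0,"jaw": 20},
    {"rx": 0,"ry": 0,"rz": 0,"dx": 0,"dy": 0,"dz": 0,"jaw": 17},
    {"rx": 0,"ry": 0,"rz": 0,"dx": 0,"dy": 0,"dz": 0,"jaw": 14},
    {"rx": 0,"ry": 0,"rz": 0,"dx": 0,"dy": 0,"dz": 0,"jaw": 5},
    {"rx": 0,"ry": 0,"rz": 0,"dx": 0,"dy": 0,"dz": 0,"jaw": 5},
    {"rx": 0,"ry": 0,"rz": 0,"dx": 0,"dy": 0,"dz": 0,"jaw": 5}
  ]
}}

```text
t: 4.7
ee_pos: [0.6053, -0.2763, 0.3165]
tcp_rot: [0.001, 0.649, 0.761, 0.0]
contact_force: [-0.1, -0.3, 5.3]
grip_width: 0.0146
grip_force: 58.7
```

{"fn": "step_arm", "kwargs": {
  "plan": [
    {"rx": 0,"ry": 0,"rz": 0,"dx": 0,"dy": 0,"dz": 5,"jaw": 5},
    {"rx": 0,"ry": 0,"rz": 0,"dx": 0,"dy": 0,"dz": 10,"jaw": 5},
    {"rx": 0,"ry": 0,"rz": 0,"dx": 0,"dy": 0,"dz": 20,"jaw": 5},
    {"rx": 0,"ry": 0,"rz": 0,"dx": 0,"dy": 0,"dz": 25,"jaw": 5},
    {"rx": 0,"ry": 0,"rz": 0,"dx": 0,"dy": 0,"dz": 25,"jaw": 5},
    {"rx": 0,"ry": 0,"rz": 0,"dx": 0,"dy": 0,"dz": 25,"jaw": 5},
    {"rx": 0,"ry": 0,"rz": 0,"dx": 0,"dy": 0,"dz": 20,"jaw": 5},
    {"rx": 0,"ry": 0,"rz": 0,"dx": 0,"dy": 0,"dz": 10,"jaw": 5},
    {"rx": 0,"ry": 0,"rz": 0,"dx": 0,"dy": 0,"dz": 0,"jaw": 5}
  ]
}}

```text
t: 5.82
ee_pos: [0.6051, -0.2763, 0.4559]
tcp_rot: [0.0, 0.649, 0.761, 0.0]
contact_force: [0.5, 0.9, -7.8]
grip_width: 0.0148
grip_force: 58.9
```

```bash
python3 - <<'E'
from h import *
a=get_image("top");b=get_image("side")
A=np.vstack([a["color"][110:280,90:400,::-1]]);B=b["color"][60:230,180:400,::-1]
A=cv2.resize(A,None,fx=1.8,fy=1.8);B=cv2.resize(B,None,fx=1.7,fy=1.7)
w=max(A.shape[1],B.shape[1]);P=lambda x:cv2.copyMakeBorder(x,0,0,0,w-x.shape[1],0)
cv2.imwrite("pics/lift.png",np.vstack([P(A),P(B)])[:600])
E
```

```text
(no output)
```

View pics/lift.png

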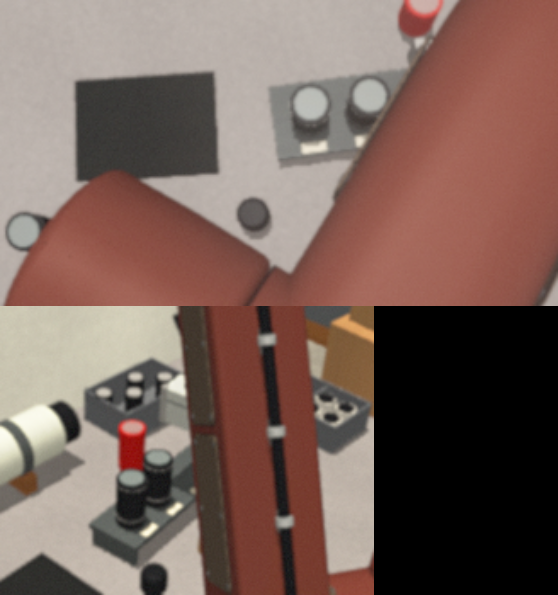

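The case is lifted clear, and the row barrels are undisturbed at (312,105) and (368,98). I carry it over to the mat.

{"fn": "step_arm", "kwargs": {
  "plan": [
    {"rx": 0,"ry": 0,"rz": 0,"dx": 0,"dy": 8,"dz": 0,"jaw": 5},
    {"rx": 0,"ry": 0,"rz": -0.01,"dx": -2,"dy": 16,"dz": 0,"jaw": 5},
    {"rx": 0,"ry": 0,"rz": -0.01,"dx": -2,"dy": 26,"dz": 0,"jaw": 5},
    {"rx": 0,"ry": 0,"rz": -0.01,"dx": -2,"dy": 32,"dz": 0,"jaw": 5},
    {"rx": 0,"ry": 0,"rz": -0.01,"dx": -2,"dy": 32,"dz": 0,"jaw": 5},
    {"rx": 0,"ry": 0,"rz": -0.01,"dx": -2,"dy": 32,"dz": 0,"jaw": 5},
    {"rx": 0,"ry": 0,"rz": -0.01,"dx": -2,"dy": 32,"dz": 0,"jaw": 5},
    {"rx": 0,"ry": 0,"rz": -0.01,"dx": -2,"dy": 32,"dz": 0,"jaw": 5},
    {"rx": 0,"ry": 0,"rz": -0.01,"dx": -2,"dy": 32,"dz": 0,"jaw": 5},
    {"rx": 0,"ry": 0,"rz": -0.01,"dx": -2,"dy": 32,"dz": 0,"jaw": 5},
    {"rx": 0,"ry": 0,"rz": -0.01,"dx": -2,"dy": 32,"dz": 0,"jaw": 5},
    {"rx": 0,"ry": 0,"rz": -0.01,"dx": -2,"dy": 32,"dz": 0,"jaw": 5},
    {"rx": 0,"ry": 0,"rz": 0,"dx": -2,"dy": 32,"dz": 0,"jaw": 5},
    {"rx": 0,"ry": 0,"rz": 0,"dx": 0,"dy": 30,"dz": 0,"jaw": 5},
    {"rx": 0,"ry": 0,"rz": 0,"dx": 0,"dy": 25,"dz": 0,"jaw": 5},
    {"rx": 0,"ry": 0,"rz": 0,"dx": 0,"dy": 18,"dz": 0,"jaw": 5},
    {"rx": 0,"ry": 0,"rz": 0,"dx": 0,"dy": 10,"dz": 0,"jaw": 5},
    {"rx": 0,"ry": 0,"rz": 0,"dx": 0,"dy": 3,"dz": 0,"jaw": 5},
    {"rx": 0,"ry": 0,"rz": 0,"dx": 0,"dy": 0,"dz": 0,"jaw": 5},
    {"rx": 0,"ry": 0,"rz": 0,"dx": 0,"dy": 0,"dz": 0,"jaw": 5}
  ]
}}

```text
t: 8.43
ee_pos: [0.5812, 0.1791, 0.4557]
tcp_rot: [0.0, 0.69, 0.724, -0.0]
contact_force: [0.2, 0.0, -7.5]
grip_width: 0.0146
grip_force: 58.9
```

```bash
python3 - <<'E'
from h import *
b=get_image("side");s=robot.get_state()
q=s["tcp_rot"];print(s["ee_pos"],2*np.arctan2(q[2],q[1])-np.pi/2)
m=masks(b,"case")
z=s["ee_pos"][2]-.265
x,y,w=s["ee_pos"][0],s["ee_pos"][1],2*np.arctan2(q[2],q[1])-np.pi/2
print([int(i.sum()) for i in m])
c=b["color"][:,:,::-1].copy()
for p in box(x,y,w,.08,.14,z,z+.075): cv2.circle(c,tuple(int(i) for i in proj(b,p).round()),1,(0,0,255),-1)
c=c[100:300,110:340];cv2.imwrite("pics/hover.png",cv2.resize(c,(690,600),interpolation=cv2.INTER_CUBIC))
E
```

```text
[0.58115815 0.17909657 0.45571358] 0.04712819092053655
[2330, 594]
```

View pics/hover.png

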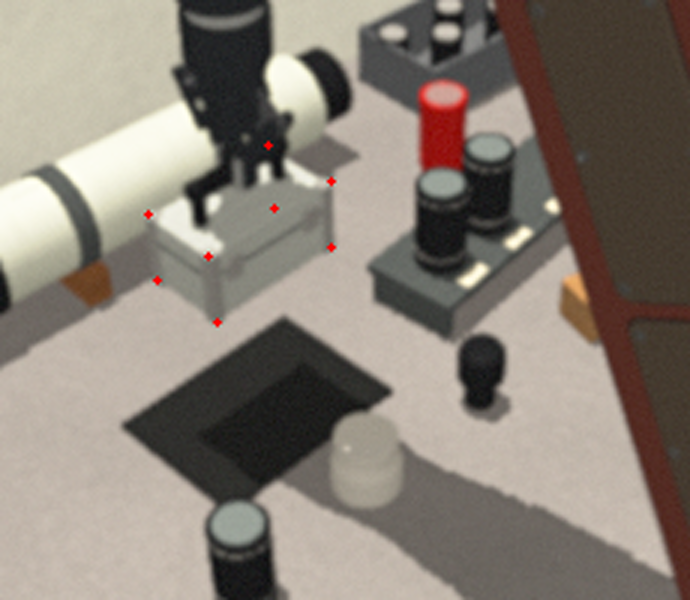

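The case hangs level over the mat, with corners matching the prediction within about 2 px. I lower it.

{"fn": "step_arm", "kwargs": {
  "plan": [
    {"rx": 0,"ry": 0,"rz": 0,"dx": 0,"dy": 1,"dz": -15,"jaw": 5},
    {"rx": 0,"ry": 0,"rz": 0,"dx": 0,"dy": 0,"dz": -25,"jaw": 5},
    {"rx": 0,"ry": 0,"rz": 0,"dx": 0,"dy": 0,"dz": -30,"jaw": 5},
    {"rx": 0,"ry": 0,"rz": 0,"dx": 0,"dy": 0,"dz": -30,"jaw": 5},
    {"rx": 0,"ry": 0,"rz": 0,"dx": 0,"dy": 0,"dz": -30,"jaw": 5},
    {"rx": 0,"ry": 0,"rz": 0,"dx": 0,"dy": 0,"dz": -25,"jaw": 5},
    {"rx": 0,"ry": 0,"rz": 0,"dx": 0,"dy": 0,"dz": -12,"jaw": 5},
    {"rx": 0,"ry": 0,"rz": 0,"dx": 0,"dy": 0,"dz": -6,"jaw": 5},
    {"rx": 0,"ry": 0,"rz": 0,"dx": 0,"dy": 0,"dz": -3,"jaw": 5},
    {"rx": 0,"ry": 0,"rz": 0,"dx": 0,"dy": 0,"dz": -2,"jaw": 5},
    {"rx": 0,"ry": 0,"rz": 0,"dx": 0,"dy": 0,"dz": -1,"jaw": 5},
    {"rx": 0,"ry": 0,"rz": 0,"dx": 0,"dy": 0,"dz": 0,"jaw": 5}
  ]
}}

```text
t: 10.02
ee_pos: [0.5811, 0.1807, 0.2769]
tcp_rot: [0.0, 0.69, 0.724, 0.0]
contact_force: [0.6, 0.3, -7.8]
grip_width: 0.0147
grip_force: 59.0
```

{"fn": "step_arm", "kwargs": {
  "plan": [
    {"rx": 0,"ry": 0,"rz": 0,"dx": 0,"dy": 0,"dz": -2,"jaw": 5},
    {"rx": 0,"ry": 0,"rz": 0,"dx": 0,"dy": 0,"dz": -1,"jaw": 5},
    {"rx": 0,"ry": 0,"rz": 0,"dx": 0,"dy": 0,"dz": -1,"jaw": 5},
    {"rx": 0,"ry": 0,"rz": 0,"dx": 0,"dy": 0,"dz": 0,"jaw": 5},
    {"rx": 0,"ry": 0,"rz": 0,"dx": 0,"dy": 0,"dz": 0,"jaw": 5}
  ]
}}

```text
t: 10.65
ee_pos: [0.581, 0.1807, 0.2727]
tcp_rot: [-0.0, 0.69, 0.724, -0.0]
contact_force: [0.7, 0.1, -8.0]
grip_width: 0.0146
grip_force: 59.1
```

{"fn": "step_arm", "kwargs": {
  "plan": [
    {"rx": 0,"ry": 0,"rz": 0,"dx": 0,"dy": 0,"dz": -0.5,"jaw": 5},
    {"rx": 0,"ry": 0,"rz": 0,"dx": 0,"dy": 0,"dz": -0.5,"jaw": 5},
    {"rx": 0,"ry": 0,"rz": 0,"dx": 0,"dy": 0,"dz": 0,"jaw": 5},
    {"rx": 0,"ry": 0,"rz": 0,"dx": 0,"dy": 0,"dz": 0,"jaw": 5}
  ]
}}

```text
t: 11.15
ee_pos: [0.5811, 0.1808, 0.2725]
tcp_rot: [0.0, 0.69, 0.724, 0.0]
contact_force: [-3.9, -0.9, 5.8]
grip_width: 0.015
grip_force: 60.7
```

Contact, at the expected height. I release and rise.

{"fn": "step_arm", "kwargs": {
  "plan": [
    {"rx": 0,"ry": 0,"rz": 0,"dx": 0,"dy": 0,"dz": 0,"jaw": 17},
    {"rx": 0,"ry": 0,"rz": 0,"dx": 0,"dy": 0,"dz": 0,"jaw": 22},
    {"rx": 0,"ry": 0,"rz": 0,"dx": 0,"dy": 0,"dz": 0,"jaw": 35},
    {"rx": 0,"ry": 0,"rz": 0,"dx": 0,"dy": 0,"dz": 0,"jaw": 50},
    {"rx": 0,"ry": 0,"rz": 0,"dx": 0,"dy": 0,"dz": 0,"jaw": 60},
    {"rx": 0,"ry": 0,"rz": 0,"dx": 0,"dy": 0,"dz": 0,"jaw": 60},
    {"rx": 0,"ry": 0,"rz": 0,"dx": 0,"dy": 0,"dz": 10,"jaw": 60},
    {"rx": 0,"ry": 0,"rz": 0,"dx": 0,"dy": 0,"dz": 30,"jaw": 60},
    {"rx": 0,"ry": 0,"rz": 0,"dx": 0,"dy": 0,"dz": 40,"jaw": 85},
    {"rx": 0,"ry": 0,"rz": 0,"dx": 0,"dy": 0,"dz": 40,"jaw": 85},
    {"rx": 0,"ry": 0,"rz": 0,"dx": -20,"dy": 30,"dz": 0,"jaw": 85},
    {"rx": 0,"ry": 0,"rz": 0,"dx": -40,"dy": 40,"dz": 0,"jaw": 85},
    {"rx": 0,"ry": 0,"rz": 0,"dx": -50,"dy": 40,"dz": 0,"jaw": 85},
    {"rx": 0,"ry": 0,"rz": 0,"dx": -50,"dy": 40,"dz": 0,"jaw": 85},
    {"rx": 0,"ry": 0,"rz": 0,"dx": 0,"dy": 0,"dz": 0,"jaw": 85},
    {"rx": 0,"ry": 0,"rz": 0,"dx": 0,"dy": 0,"dz": 0,"jaw": 85}
  ]
}}

```text
t: 13.15
ee_pos: [0.4236, 0.329, 0.3925]
tcp_rot: [0.0, 0.69, 0.724, 0.001]
contact_force: [1.1, -0.3, 0.3]
grip_width: 0.0852
grip_force: 0.0
```

```bash
python3 - <<'E'
from h import *
a=get_image("top");b=get_image("side")
A=cv2.resize(a["color"][120:260,90:390,::-1],None,fx=2.6,fy=2.6,interpolation=2);B=cv2.resize(b["color"][110:250,140:440,::-1],None,fx=1.6,fy=1.6,interpolation=2)
B=cv2.copyMakeBorder(B,0,0,0,A.shape[1]-B.shape[1],0);cv2.imwrite("pics/p5.png",np.vstack([A,B]))
for im,uvs in((a,((263,170),(294,166))),(b,())):
  ms=masks(im,"row_a");print([(np.nonzero(m)[1].mean().round(),np.nonzero(m)[0].mean().round(),m.sum()) for m in ms])
  for m in ms:
    u,v=np.nonzero(m)[1].mean(),np.nonzero(m)[0].mean()
    for z in(0,.05):
      x0=onz(im,u,v,z+.06)[:2];print(z,fit([(im,m)],lambda p:cyl(p[0],p[1],z),x0,[.01,.01]))
ms=masks(a,"case")
for m in ms: print("case",np.nonzero(m)[1].mean().round(),m.sum())
ms=masks(a,"shelf")
for m in ms:
  print("shelf",m.sum(),fit([(a,m)],lambda p:box(*p,.11,.35,0.03,.05),[.588,-.191,.12],[.01,.01,.03]))
E
```

```text
[(np.float64(323.0), np.float64(115.0), np.float64(569.0)), (np.float64(261.0), np.float64(170.0), np.float64(568.0)), (np.float64(294.0), np.float64(166.0), np.float64(546.0))]
0 (array([ 0.7449, -0.2401]), np.float64(0.11))
0.05 (array([ 0.7261, -0.2317]), np.float64(0.179))
0 (array([ 0.594 , -0.0714]), np.float64(0.06))
0.05 (array([ 0.5833, -0.0706]), np.float64(0.086))
0 (array([ 0.6048, -0.1565]), np.float64(0.074))
0.05 (array([ 0.5924, -0.1514]), np.float64(0.129))
[(np.float64(273.0), np.float64(160.0), np.float64(522.0)), (np.float64(257.0), np.float64(173.0), np.float64(630.0)), (np.float64(190.0), np.float64(286.0), np.float64(797.0))]
0 (array([ 0.6356, -0.2021]), np.float64(0.125))
0.05 (array([ 0.5931, -0.1549]), np.float64(0.185))
0 (array([ 0.6239, -0.1174]), np.float64(0.057))
0.05 (array([ 0.5786, -0.0708]), np.float64(0.088))
0 (array([0.4135, 0.3311]), np.float64(0.115))
0.05 (array([0.383 , 0.3515]), np.float64(0.196))
case 405.0 1225.0
case 166.0 2077.0
case 313.0 4134.0
shelf 4152.0 (array([ 0.5998, -0.1912,  0.1341]), np.float64(0.258))
shelf 257.0 (array([ 0.588, -0.191,  0.12 ]), np.float64(1.0))
shelf 550.0 (array([ 0.599 , -0.1794,  0.1015]), np.float64(0.902))
```

View pics/p5.png

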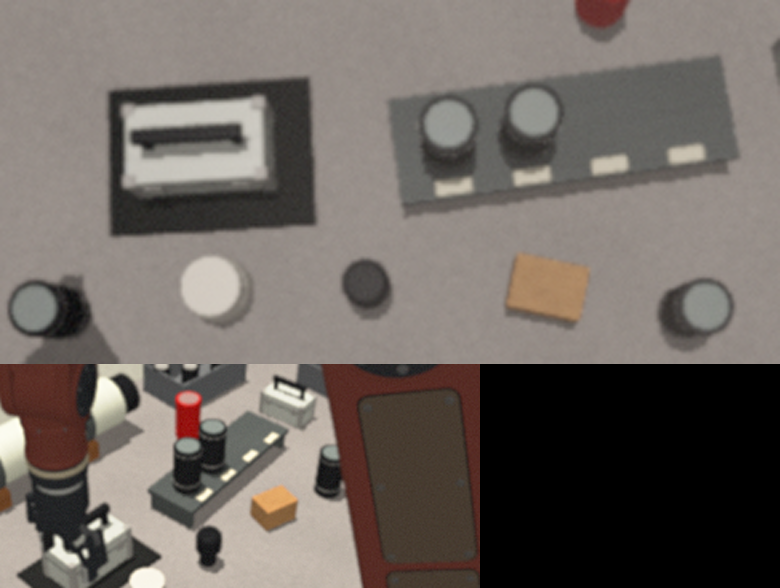

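The case stands on the mat at (200,145). The whole shelf is visible, with corners (388,101), (720,57), (738,158), (405,204), labels along its near edge, and loose barrels at (36,308) and (705,305).

```bash
cat >> h.py <<'E'
def discs(im):
    "subpixel centroids of glass discs (greenish grey) in the top picture"
    g=im["color"].astype(int);m=((g[:,:,1]-g[:,:,0]>2)&(g.max(2)>105)).astype(np.uint8)
    n,l,s,c=cv2.connectedComponentsWithStats(m);return [(c[i],s[i,4]) for i in range(1,n) if 120<s[i,4]<500]
def labels(im):
    g=cv2.cvtColor(im["color"],cv2.COLOR_RGB2GRAY)[:250,230:370].copy();m=(g>170).astype(np.uint8)
    n,l,s,c=cv2.connectedComponentsWithStats(m);return [(c[i]+[230,0],s[i,4]) for i in range(1,n) if 25<s[i,4]<200]
E
python3 - <<'E'
from h import *
a=get_image("top")
for c,n in discs(a): print("disc",c.round(1),n,"z.15",onz(a,*c,.15)[:2].round(4),"z.10",onz(a,*c,.1)[:2].round(4))
for c,n in labels(a): print("label",c.round(1),n,onz(a,*c,.05)[:2].round(4))
o=lambda x,y,z:onz(a,90+(x+.5)/2.6-.5,120+(y+.5)/2.6-.5,z)[:2].round(4)
C=np.array([o(*p,.05) for p in((388,101),(720,57),(738,158),(405,204))]);print(C,C.mean(0),np.hypot(*(C-np.roll(C,1,0)).T))
m=near(masks(a,"case"),(166,180))
print(fit([(a,m)],lambda p:box(*p,.08,.14,.006,.081),[.58,.18,.05],[.01,.01,.05]))
H=np.array([o(*p,.124) for p in((131,135),(241,131))]);print("handle",H,H.mean(0)); 
Q=np.array([o(*p,.081) for p in((125,103),(262,98),(270,180),(127,190))]);print("casetop",Q,Q.mean(0))
E
```

```text
disc [103.  238.3] 171 z.15 [0.4124 0.3122] z.10 [0.4151 0.33  ]
label [353.6 178.6] 59 [ 0.5703 -0.3161]
label [324.1 182.7] 63 [ 0.56   -0.2368]
label [293.9 187.6] 46 [ 0.5478 -0.1565]
label [264.  191.8] 47 [ 0.5375 -0.0777]
[[ 0.628  -0.0122]
 [ 0.6717 -0.3571]
 [ 0.5648 -0.3697]
 [ 0.5213 -0.0289]] [ 0.59645  -0.191975] [0.10799898 0.34765745 0.10764    0.34356497]
(array([0.5831, 0.1822, 0.0626]), np.float64(0.062))
handle [[0.5802 0.233 ]
 [0.5827 0.1259]] [0.58145 0.17945]
casetop [[0.6224 0.2521]
 [0.6254 0.1128]
 [0.5421 0.1035]
 [0.5335 0.2468]] [0.58085 0.1788 ]
```

The case sits at the mat centre within about 2 mm. Now I grasp barrel_2 at (0.415, 0.3305).

{"fn": "step_arm", "kwargs": {
  "plan": [
    {"rx": 0,"ry": 0,"rz": 0.04,"dx": -5,"dy": 1.5,"dz": 0,"jaw": 85},
    {"rx": 0,"ry": 0,"rz": 0.04,"dx": -4,"dy": 0,"dz": -20,"jaw": 85},
    {"rx": 0,"ry": 0,"rz": 0,"dx": 0,"dy": 0,"dz": -32,"jaw": 85},
    {"rx": 0,"ry": 0,"rz": 0,"dx": 0,"dy": 0,"dz": -30,"jaw": 85},
    {"rx": 0,"ry": 0,"rz": 0,"dx": 0,"dy": 0,"dz": -30,"jaw": 85},
    {"rx": 0,"ry": 0,"rz": 0,"dx": 0,"dy": 0,"dz": -30,"jaw": 85},
    {"rx": 0,"ry": 0,"rz": 0,"dx": 0,"dy": 0,"dz": -20,"jaw": 85},
    {"rx": 0,"ry": 0,"rz": 0,"dx": 0,"dy": 0,"dz": -10,"jaw": 85},
    {"rx": 0,"ry": 0,"rz": 0,"dx": 0,"dy": 0,"dz": 0,"jaw": 70},
    {"rx": 0,"ry": 0,"rz": 0,"dx": 0,"dy": 0,"dz": 0,"jaw": 63},
    {"rx": 0,"ry": 0,"rz": 0,"dx": 0,"dy": 0,"dz": 0,"jaw": 60},
    {"rx": 0,"ry": 0,"rz": 0,"dx": 0,"dy": 0,"dz": 0,"jaw": 57},
    {"rx": 0,"ry": 0,"rz": 0,"dx": 0,"dy": 0,"dz": 0,"jaw": 54},
    {"rx": 0,"ry": 0,"rz": 0,"dx": 0,"dy": 0,"dz": 0,"jaw": 45},
    {"rx": 0,"ry": 0,"rz": 0,"dx": 0,"dy": 0,"dz": 0,"jaw": 45},
    {"rx": 0,"ry": 0,"rz": 0,"dx": 0,"dy": 0,"dz": 0,"jaw": 45}
  ]
}}

```text
t: 15.55
ee_pos: [0.4146, 0.3304, 0.2205]
tcp_rot: [0.0, 0.66, 0.751, 0.0]
contact_force: [-1.1, -1.6, 7.0]
grip_width: 0.0545
grip_force: 61.7
```

{"fn": "step_arm", "kwargs": {
  "plan": [
    {"rx": 0,"ry": 0,"rz": 0,"dx": 0,"dy": 0,"dz": 5,"jaw": 45},
    {"rx": 0,"ry": 0,"rz": 0,"dx": 0,"dy": 0,"dz": 15,"jaw": 45},
    {"rx": 0,"ry": 0,"rz": 0,"dx": 0,"dy": 0,"dz": 30,"jaw": 45},
    {"rx": 0,"ry": 0,"rz": 0,"dx": 0,"dy": 0,"dz": 35,"jaw": 45},
    {"rx": 0,"ry": 0,"rz": 0,"dx": 0,"dy": 0,"dz": 35,"jaw": 45},
    {"rx": 0,"ry": 0,"rz": 0,"dx": 0,"dy": 0,"dz": 35,"jaw": 45},
    {"rx": 0,"ry": 0,"rz": 0,"dx": 0,"dy": 0,"dz": 25,"jaw": 45},
    {"rx": 0,"ry": 0,"rz": 0,"dx": 0,"dy": 0,"dz": 10,"jaw": 45},
    {"rx": 0,"ry": 0,"rz": 0,"dx": 5,"dy": -11,"dz": 0,"jaw": 45},
    {"rx": 0,"ry": 0,"rz": 0,"dx": 10,"dy": -25,"dz": 0,"jaw": 45}
  ]
}}

```text
t: 16.8
ee_pos: [0.4293, 0.2938, 0.4086]
tcp_rot: [-0.0, 0.66, 0.751, -0.001]
contact_force: [-0.4, -0.1, -2.7]
grip_width: 0.0548
grip_force: 63.7
```

{"fn": "step_arm", "kwargs": {
  "plan": [
    {"rx": 0,"ry": 0,"rz": 0,"dx": 12,"dy": -35,"dz": 0,"jaw": 45},
    {"rx": 0,"ry": 0,"rz": 0,"dx": 12,"dy": -35,"dz": 0,"jaw": 45},
    {"rx": 0,"ry": 0,"rz": 0,"dx": 12,"dy": -35,"dz": 0,"jaw": 45},
    {"rx": 0,"ry": 0,"rz": 0,"dx": 12,"dy": -35,"dz": 0,"jaw": 45},
    {"rx": 0,"ry": 0,"rz": 0,"dx": 12,"dy": -35,"dz": 0,"jaw": 45},
    {"rx": 0,"ry": 0,"rz": 0,"dx": 12,"dy": -35,"dz": 0,"jaw": 45},
    {"rx": 0,"ry": 0,"rz": 0,"dx": 12,"dy": -35,"dz": 0,"jaw": 45},
    {"rx": 0,"ry": 0,"rz": 0,"dx": 12,"dy": -35,"dz": 0,"jaw": 45},
    {"rx": 0,"ry": 0,"rz": 0,"dx": 12,"dy": -35,"dz": 0,"jaw": 45},
    {"rx": 0,"ry": 0,"rz": 0,"dx": 12,"dy": -35,"dz": 0,"jaw": 45},
    {"rx": 0,"ry": 0,"rz": 0,"dx": 12,"dy": -35,"dz": 0,"jaw": 45},
    {"rx": 0,"ry": 0,"rz": 0,"dx": 12,"dy": -35,"dz": 0,"jaw": 45},
    {"rx": 0,"ry": 0,"rz": 0,"dx": 12,"dy": -35,"dz": 0,"jaw": 45},
    {"rx": 0,"ry": 0,"rz": 0,"dx": 10,"dy": -35,"dz": 0,"jaw": 45},
    {"rx": 0,"ry": 0,"rz": 0,"dx": 6,"dy": -25,"dz": 0,"jaw": 45},
    {"rx": 0,"ry": 0,"rz": 0,"dx": 1,"dy": -10,"dz": 0,"jaw": 45},
    {"rx": 0,"ry": 0,"rz": 0,"dx": 0,"dy": 0,"dz": 0,"jaw": 45},
    {"rx": 0,"ry": 0,"rz": 0,"dx": 0,"dy": 0,"dz": 0,"jaw": 45}
  ]
}}

```text
t: 19.05
ee_pos: [0.6022, -0.2298, 0.4095]
tcp_rot: [-0.0, 0.66, 0.751, 0.0]
contact_force: [-0.1, -0.0, -1.6]
grip_width: 0.0546
grip_force: 63.8
```

{"fn": "step_arm", "kwargs": {
  "plan": [
    {"rx": 0,"ry": 0,"rz": 0,"dx": 0,"dy": -1.2,"dz": -15,"jaw": 45},
    {"rx": 0,"ry": 0,"rz": 0,"dx": 0,"dy": 0,"dz": -25,"jaw": 45},
    {"rx": 0,"ry": 0,"rz": 0,"dx": 0,"dy": 0,"dz": -30,"jaw": 45},
    {"rx": 0,"ry": 0,"rz": 0,"dx": 0,"dy": 0,"dz": -30,"jaw": 45},
    {"rx": 0,"ry": 0,"rz": 0,"dx": 0,"dy": 0,"dz": -20,"jaw": 45},
    {"rx": 0,"ry": 0,"rz": 0,"dx": 0,"dy": 0,"dz": -10,"jaw": 45},
    {"rx": 0,"ry": 0,"rz": 0,"dx": 0,"dy": 0,"dz": -5,"jaw": 45},
    {"rx": 0,"ry": 0,"rz": 0,"dx": 0,"dy": 0,"dz": -2,"jaw": 45},
    {"rx": 0,"ry": 0,"rz": 0,"dx": 0,"dy": 0,"dz": 0,"jaw": 45},
    {"rx": 0,"ry": 0,"rz": 0,"dx": 0,"dy": 0,"dz": 0,"jaw": 45}
  ]
}}

```text
t: 20.3
ee_pos: [0.6026, -0.232, 0.2733]
tcp_rot: [0.0, 0.66, 0.751, 0.0]
contact_force: [0.2, -0.3, -1.7]
grip_width: 0.0547
grip_force: 63.8
```

{"fn": "step_arm", "kwargs": {
  "plan": [
    {"rx": 0,"ry": 0,"rz": 0,"dx": 0,"dy": 0,"dz": -0.5,"jaw": 45},
    {"rx": 0,"ry": 0,"rz": 0,"dx": 0,"dy": 0,"dz": -0.5,"jaw": 45},
    {"rx": 0,"ry": 0,"rz": 0,"dx": 0,"dy": 0,"dz": 0,"jaw": 45}
  ]
}}

```text
t: 20.68
ee_pos: [0.6024, -0.2319, 0.2717]
tcp_rot: [-0.0, 0.66, 0.751, -0.0]
contact_force: [-0.7, 0.5, -2.9]
grip_width: 0.0545
grip_force: 63.8
```

{"fn": "step_arm", "kwargs": {
  "plan": [
    {"rx": 0,"ry": 0,"rz": 0,"dx": 0,"dy": 0.8,"dz": -0.5,"jaw": 45},
    {"rx": 0,"ry": 0,"rz": 0,"dx": 0,"dy": 0,"dz": -0.5,"jaw": 45},
    {"rx": 0,"ry": 0,"rz": 0,"dx": 0,"dy": 0,"dz": 0,"jaw": 45},
    {"rx": 0,"ry": 0,"rz": 0,"dx": 0,"dy": 0,"dz": 0,"jaw": 45}
  ]
}}

```text
t: 21.18
ee_pos: [0.6024, -0.2311, 0.2707]
tcp_rot: [-0.0, 0.66, 0.751, -0.0]
contact_force: [0.8, -0.5, -3.0]
grip_width: 0.0546
grip_force: 63.8
```

{"fn": "step_arm", "kwargs": {
  "plan": [
    {"rx": 0,"ry": 0,"rz": 0,"dx": 0,"dy": 0,"dz": -0.5,"jaw": 45},
    {"rx": 0,"ry": 0,"rz": 0,"dx": 0,"dy": 0,"dz": 0,"jaw": 45},
    {"rx": 0,"ry": 0,"rz": 0,"dx": 0,"dy": 0,"dz": 0,"jaw": 45}
  ]
}}

```text
t: 21.55
ee_pos: [0.6025, -0.2311, 0.2706]
tcp_rot: [0.0, 0.66, 0.751, -0.0]
contact_force: [-1.7, 1.0, 3.8]
grip_width: 0.0548
grip_force: 64.1
```

{"fn": "step_arm", "kwargs": {
  "plan": [
    {"rx": 0,"ry": 0,"rz": 0,"dx": 0,"dy": 0,"dz": 0,"jaw": 57},
    {"rx": 0,"ry": 0,"rz": 0,"dx": 0,"dy": 0,"dz": 0,"jaw": 60},
    {"rx": 0,"ry": 0,"rz": 0,"dx": 0,"dy": 0,"dz": 0,"jaw": 70},
    {"rx": 0,"ry": 0,"rz": 0,"dx": 0,"dy": 0,"dz": 0,"jaw": 85},
    {"rx": 0,"ry": 0,"rz": 0,"dx": 0,"dy": 0,"dz": 0,"jaw": 85},
    {"rx": 0,"ry": 0,"rz": 0,"dx": 0,"dy": 0,"dz": 10,"jaw": 85},
    {"rx": 0,"ry": 0,"rz": 0,"dx": 0,"dy": 0,"dz": 30,"jaw": 85},
    {"rx": 0,"ry": 0,"rz": 0,"dx": 0,"dy": 0,"dz": 40,"jaw": 85},
    {"rx": 0,"ry": 0,"rz": 0,"dx": 0,"dy": 0,"dz": 40,"jaw": 85},
    {"rx": 0,"ry": 0,"rz": 0,"dx": -20,"dy": -15,"dz": 10,"jaw": 85},
    {"rx": 0,"ry": 0,"rz": 0,"dx": -40,"dy": -30,"dz": 0,"jaw": 85},
    {"rx": 0,"ry": 0,"rz": 0,"dx": -40,"dy": -30,"dz": 0,"jaw": 85},
    {"rx": 0,"ry": 0,"rz": 0,"dx": -40,"dy": -30,"dz": 0,"jaw": 85},
    {"rx": 0,"ry": 0,"rz": 0,"dx": -40,"dy": -30,"dz": 0,"jaw": 85},
    {"rx": 0,"ry": 0,"rz": 0,"dx": -40,"dy": -30,"dz": 0,"jaw": 85},
    {"rx": 0,"ry": 0,"rz": 0,"dx": -20,"dy": -30,"dz": 0,"jaw": 85},
    {"rx": 0,"ry": 0,"rz": 0,"dx": 0,"dy": -30,"dz": 0,"jaw": 85},
    {"rx": 0,"ry": 0,"rz": 0,"dx": 0,"dy": 0,"dz": 0,"jaw": 85}
  ]
}}

```text
t: 23.8
ee_pos: [0.3611, -0.4577, 0.3997]
tcp_rot: [-0.0, 0.661, 0.75, -0.0]
contact_force: [0.0, -0.2, -0.3]
grip_width: 0.0853
grip_force: 0.0
```

```bash
python3 - <<'E'
from h import *
a=get_image("top");b=get_image("side")
A=cv2.resize(a["color"][120:260,240:390,::-1],None,fx=4,fy=4,interpolation=2)
cv2.imwrite("pics/p6.png",A)
for c,n in discs(a): print("disc",c.round(1),n,"z.15",onz(a,*c,.15)[:2].round(4),"z.10",onz(a,*c,.1)[:2].round(4))
o=lambda x,y,z:onz(a,90+(x+.5)/2.6-.5,120+(y+.5)/2.6-.5,z)[:2].round(4)
print("B1 from p5",o(705,305,.1))
bs=masks(b,"row_a")
for m in bs:
  u,v=np.nonzero(m)[1].mean(),np.nonzero(m)[0].mean()
  print(round(u),round(v),[(z,fit([(b,m)],lambda p:cyl(p[0],p[1],z),onz(b,u,v,z+.06)[:2],[.01,.01])) for z in (0,.05)])
E
```

```text
B1 from p5 [ 0.4129 -0.3164]
273 161 [(0, (array([ 0.6329, -0.1999]), np.float64(0.196))), (0.05, (array([ 0.5882, -0.1544]), np.float64(0.27)))]
256 173 [(0, (array([ 0.6248, -0.1161]), np.float64(0.066))), (0.05, (array([ 0.5829, -0.0728]), np.float64(0.082)))]
257 141 [(0, (array([ 0.7509, -0.2443]), np.float64(0.237))), (0.05, (array([ 0.71  , -0.2038]), np.float64(0.301)))]
```

View pics/p6.png

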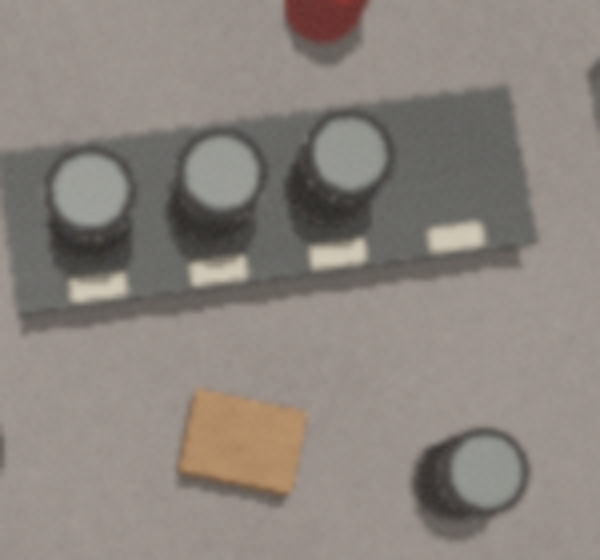

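The third barrel stands in line: discs at (91,190), (221,174), (350,154). The loose one is at (486,470). I refine these with circle centroids.

```bash
cat >> h.py <<'E'
def disc_at(im,uv):
    "centroid of the bright disc around uv, upscaled and Otsu thresholded"
    u,v=np.round(uv).astype(int);g=cv2.cvtColor(im["color"],cv2.COLOR_RGB2GRAY)[v-9:v+10,u-9:u+10]
    g=cv2.resize(g,None,fx=8,fy=8,interpolation=2);m=(g>100).astype(np.uint8)
    n,l,s,c=cv2.connectedComponentsWithStats(m);k=l[76,76]
    p=cv2.findContours((l==k).astype(np.uint8),0,1)[0][0];(x,y),r=cv2.minEnclosingCircle(p)
    return np.array([u-9+(c[k][0]+.5)/8-.5,v-9+(c[k][1]+.5)/8-.5]),s[k,4]/64
E
python3 - <<'E'
from h import *
a=get_image("top")
P=[(262.5,167.3),(295.1,163.2),(327.3,158.2)]
X=[]
for p in P:
  c,n=disc_at(a,p);X.append(onz(a,*c,.15)[:2]);print(c.round(2),n,X[-1].round(4))
X=np.array(X);print(np.diff(X,axis=0).round(4),np.hypot(*np.diff(X,axis=0).T))
c,n=disc_at(a,(361.3,237.3));print("B1",c,n,onz(a,*c,.1).round(4))
for c,n in labels(a): print("label",c.round(1),n,onz(a,*c,.05)[:2].round(4))
o=lambda x,y,z:onz(a,240+(x+.5)/4-.5,120+(y+.5)/4-.5,z)[:2].round(4)
for p in ((0,153),(510,88),(537,243),(22,313)):print(o(*p,.05))
E
```

```text
[262.04 167.12] 287.71875 [ 0.5821 -0.0721]
[294.99 162.69] 280.296875 [ 0.5922 -0.1521]
[326.96 157.92] 271.71875 [ 0.6034 -0.2305]
[[ 0.0101 -0.0801]
 [ 0.0112 -0.0784]] [0.08069332 0.07917865]
B1 [361.23959975 237.32806207] 267.703125 [ 0.4121 -0.3174  0.1   ]
label [353.6 178.7] 62 [ 0.5702 -0.316 ]
label [323.9 183.2] 53 [ 0.5587 -0.2363]
label [293.8 187.6] 48 [ 0.5478 -0.1563]
label [264.1 191.8] 50 [ 0.5375 -0.078 ]
[ 0.6298 -0.014 ]
[ 0.6717 -0.3585]
[ 0.565  -0.3706]
[ 0.522 -0.028]
```

Barrel 3 is within about 1 mm. Next is barrel_1 at (0.412, −0.3175).

{"fn": "step_arm", "kwargs": {
  "plan": [
    {"rx": 0,"ry": 0,"rz": 0,"dx": 11,"dy": 30,"dz": 0,"jaw": 85},
    {"rx": 0,"ry": 0,"rz": 0,"dx": 15,"dy": 40,"dz": 0,"jaw": 85},
    {"rx": 0,"ry": 0,"rz": 0,"dx": 15,"dy": 40,"dz": 0,"jaw": 85},
    {"rx": 0,"ry": 0,"rz": 0,"dx": 10,"dy": 30,"dz": 0,"jaw": 85},
    {"rx": 0,"ry": 0,"rz": 0,"dx": 0,"dy": 0,"dz": -10,"jaw": 85},
    {"rx": 0,"ry": 0,"rz": 0,"dx": 0,"dy": 0,"dz": -30,"jaw": 85},
    {"rx": 0,"ry": 0,"rz": 0,"dx": 0,"dy": 0,"dz": -40,"jaw": 85},
    {"rx": 0,"ry": 0,"rz": 0,"dx": 0,"dy": 0,"dz": -40,"jaw": 85},
    {"rx": 0,"ry": 0,"rz": 0,"dx": 0,"dy": 0,"dz": -30,"jaw": 85},
    {"rx": 0,"ry": 0,"rz": 0,"dx": 0,"dy": 0,"dz": -20,"jaw": 85},
    {"rx": 0,"ry": 0,"rz": 0,"dx": 0,"dy": 0,"dz": -9.5,"jaw": 85},
    {"rx": 0,"ry": 0,"rz": 0,"dx": 0,"dy": 0,"dz": 0,"jaw": 70},
    {"rx": 0,"ry": 0,"rz": 0,"dx": 0,"dy": 0,"dz": 0,"jaw": 63},
    {"rx": 0,"ry": 0,"rz": 0,"dx": 0,"dy": 0,"dz": 0,"jaw": 60},
    {"rx": 0,"ry": 0,"rz": 0,"dx": 0,"dy": 0,"dz": 0,"jaw": 57},
    {"rx": 0,"ry": 0,"rz": 0,"dx": 0,"dy": 0,"dz": 0,"jaw": 54},
    {"rx": 0,"ry": 0,"rz": 0,"dx": 0,"dy": 0,"dz": 0,"jaw": 45},
    {"rx": 0,"ry": 0,"rz": 0,"dx": 0,"dy": 0,"dz": 0,"jaw": 45},
    {"rx": 0,"ry": 0,"rz": 0,"dx": 0,"dy": 0,"dz": 0,"jaw": 45}
  ]
}}

```text
t: 26.38
ee_pos: [0.4134, -0.3162, 0.2215]
tcp_rot: [0.0, 0.66, 0.751, -0.0]
contact_force: [-3.3, 1.6, 9.3]
grip_width: 0.0548
grip_force: 61.2
```

{"fn": "step_arm", "kwargs": {
  "plan": [
    {"rx": 0,"ry": 0,"rz": 0,"dx": 0,"dy": 0,"dz": 5,"jaw": 45},
    {"rx": 0,"ry": 0,"rz": 0,"dx": 0,"dy": 0,"dz": 15,"jaw": 45},
    {"rx": 0,"ry": 0,"rz": 0,"dx": 0,"dy": 0,"dz": 30,"jaw": 45},
    {"rx": 0,"ry": 0,"rz": 0,"dx": 0,"dy": 0,"dz": 35,"jaw": 45},
    {"rx": 0,"ry": 0,"rz": 0,"dx": 0,"dy": 0,"dz": 35,"jaw": 45},
    {"rx": 0,"ry": 0,"rz": 0,"dx": 0,"dy": 0,"dz": 35,"jaw": 45},
    {"rx": 0,"ry": 0,"rz": 0,"dx": 0,"dy": 0,"dz": 20,"jaw": 45},
    {"rx": 0,"ry": 0,"rz": 0,"dx": 9,"dy": 0,"dz": 5,"jaw": 45},
    {"rx": 0,"ry": 0,"rz": 0,"dx": 20,"dy": 1,"dz": 0,"jaw": 45},
    {"rx": 0,"ry": 0,"rz": 0,"dx": 30,"dy": 1,"dz": 0,"jaw": 45},
    {"rx": 0,"ry": 0,"rz": 0,"dx": 30,"dy": 1,"dz": 0,"jaw": 45},
    {"rx": 0,"ry": 0,"rz": 0,"dx": 30,"dy": 1,"dz": 0,"jaw": 45},
    {"rx": 0,"ry": 0,"rz": 0,"dx": 30,"dy": 1,"dz": 0,"jaw": 45},
    {"rx": 0,"ry": 0,"rz": 0,"dx": 25,"dy": 1,"dz": 0,"jaw": 45},
    {"rx": 0,"ry": 0,"rz": 0,"dx": 18,"dy": 0,"dz": 0,"jaw": 45},
    {"rx": 0,"ry": 0,"rz": 0,"dx": 7,"dy": 0,"dz": 0,"jaw": 45},
    {"rx": 0,"ry": 0,"rz": 0,"dx": 0,"dy": 0,"dz": 0,"jaw": 45},
    {"rx": 0,"ry": 0,"rz": 0,"dx": 0,"dy": 0,"dz": 0,"jaw": 45}
  ]
}}

```text
t: 28.62
ee_pos: [0.612, -0.3101, 0.4006]
tcp_rot: [-0.0, 0.661, 0.751, -0.0]
contact_force: [0.4, 0.4, -1.2]
grip_width: 0.055
grip_force: 64.0
```

{"fn": "step_arm", "kwargs": {
  "plan": [
    {"rx": 0,"ry": 0,"rz": 0,"dx": 0.5,"dy": 0,"dz": -10,"jaw": 45},
    {"rx": 0,"ry": 0,"rz": 0,"dx": 0,"dy": 0,"dz": -25,"jaw": 45},
    {"rx": 0,"ry": 0,"rz": 0,"dx": 0,"dy": 0,"dz": -30,"jaw": 45},
    {"rx": 0,"ry": 0,"rz": 0,"dx": 0,"dy": 0,"dz": -30,"jaw": 45},
    {"rx": 0,"ry": 0,"rz": 0,"dx": 0,"dy": 0,"dz": -18,"jaw": 45},
    {"rx": 0,"ry": 0,"rz": 0,"dx": 0,"dy": 0,"dz": -9,"jaw": 45},
    {"rx": 0,"ry": 0,"rz": 0,"dx": 0,"dy": 0,"dz": -3,"jaw": 45},
    {"rx": 0,"ry": 0,"rz": 0,"dx": 0,"dy": 0,"dz": -2,"jaw": 45},
    {"rx": 0,"ry": 0,"rz": 0,"dx": 0,"dy": 0,"dz": 0,"jaw": 45},
    {"rx": 0,"ry": 0,"rz": 0,"dx": 0,"dy": 0,"dz": 0,"jaw": 45}
  ]
}}

```text
t: 29.88
ee_pos: [0.6131, -0.3102, 0.2742]
tcp_rot: [0.0, 0.66, 0.751, 0.0]
contact_force: [0.6, 0.9, -1.9]
grip_width: 0.0549
grip_force: 64.0
```

{"fn": "step_arm", "kwargs": {
  "plan": [
    {"rx": 0,"ry": 0,"rz": 0,"dx": -0.3,"dy": 0,"dz": -1,"jaw": 45},
    {"rx": 0,"ry": 0,"rz": 0,"dx": 0,"dy": 0,"dz": -0.5,"jaw": 45},
    {"rx": 0,"ry": 0,"rz": 0,"dx": 0,"dy": 0,"dz": -0.5,"jaw": 45},
    {"rx": 0,"ry": 0,"rz": 0,"dx": 0,"dy": 0,"dz": 0,"jaw": 45},
    {"rx": 0,"ry": 0,"rz": 0,"dx": 0,"dy": 0,"dz": 0,"jaw": 45}
  ]
}}

```text
t: 30.5
ee_pos: [0.6126, -0.3101, 0.2717]
tcp_rot: [0.0, 0.66, 0.751, -0.0]
contact_force: [-0.4, -0.3, -2.7]
grip_width: 0.0551
grip_force: 64.2
```

{"fn": "step_arm", "kwargs": {
  "plan": [
    {"rx": 0,"ry": 0,"rz": 0,"dx": 0,"dy": 0,"dz": -0.5,"jaw": 45},
    {"rx": 0,"ry": 0,"rz": 0,"dx": 0,"dy": 0,"dz": 0,"jaw": 45},
    {"rx": 0,"ry": 0,"rz": 0,"dx": 0,"dy": 0,"dz": 0,"jaw": 45}
  ]
}}

```text
t: 30.88
ee_pos: [0.6126, -0.3101, 0.2716]
tcp_rot: [0.0, 0.66, 0.751, -0.0]
contact_force: [-2.4, 1.1, 5.0]
grip_width: 0.0547
grip_force: 64.3
```

Contact. I release and retreat.

{"fn": "step_arm", "kwargs": {
  "plan": [
    {"rx": 0,"ry": 0,"rz": 0,"dx": 0,"dy": 0,"dz": 0,"jaw": 57},
    {"rx": 0,"ry": 0,"rz": 0,"dx": 0,"dy": 0,"dz": 0,"jaw": 60},
    {"rx": 0,"ry": 0,"rz": 0,"dx": 0,"dy": 0,"dz": 0,"jaw": 70},
    {"rx": 0,"ry": 0,"rz": 0,"dx": 0,"dy": 0,"dz": 0,"jaw": 85},
    {"rx": 0,"ry": 0,"rz": 0,"dx": 0,"dy": 0,"dz": 0,"jaw": 85},
    {"rx": 0,"ry": 0,"rz": 0,"dx": 0,"dy": 0,"dz": 10,"jaw": 85},
    {"rx": 0,"ry": 0,"rz": 0,"dx": 0,"dy": 0,"dz": 30,"jaw": 85},
    {"rx": 0,"ry": 0,"rz": 0,"dx": 0,"dy": 0,"dz": 40,"jaw": 85},
    {"rx": 0,"ry": 0,"rz": 0,"dx": 0,"dy": 0,"dz": 40,"jaw": 85},
    {"rx": 0,"ry": 0,"rz": 0,"dx": -20,"dy": -10,"dz": 10,"jaw": 85},
    {"rx": 0,"ry": 0,"rz": 0,"dx": -40,"dy": -20,"dz": 0,"jaw": 85},
    {"rx": 0,"ry": 0,"rz": 0,"dx": -40,"dy": -20,"dz": 0,"jaw": 85},
    {"rx": 0,"ry": 0,"rz": 0,"dx": -40,"dy": -25,"dz": 0,"jaw": 85},
    {"rx": 0,"ry": 0,"rz": 0,"dx": -40,"dy": -25,"dz": 0,"jaw": 85},
    {"rx": 0,"ry": 0,"rz": 0,"dx": -40,"dy": -25,"dz": 0,"jaw": 85},
    {"rx": 0,"ry": 0,"rz": 0,"dx": -30,"dy": -25,"dz": 0,"jaw": 85},
    {"rx": 0,"ry": 0,"rz": 0,"dx": -10,"dy": -20,"dz": 0,"jaw": 85},
    {"rx": 0,"ry": 0,"rz": 0,"dx": 0,"dy": 0,"dz": 0,"jaw": 85}
  ]
}}

```text
t: 33.12
ee_pos: [0.3519, -0.4812, 0.4009]
tcp_rot: [-0.0, 0.661, 0.75, 0.0]
contact_force: [-0.2, 0.2, -0.2]
grip_width: 0.085
grip_force: 0.0
```

```bash
python3 - <<'E'
from h import *
a=get_image("top");b=get_image("side")
A=cv2.resize(a["color"][120:260,90:390,::-1],None,fx=2.6,fy=2.6,interpolation=2);B=cv2.resize(b["color"][110:250,140:440,::-1],None,fx=1.6,fy=1.6,interpolation=2)
B=cv2.copyMakeBorder(B,0,0,0,A.shape[1]-B.shape[1],0);cv2.imwrite("pics/p7.png",np.vstack([A,B]))
for k in range(3):
  if k:a=get_image("top")
  X=[]
  for p in((.582,-.072),(.592,-.152),(.6025,-.231),(.6126,-.311)):
    c,n=disc_at(a,proj(a,(*p,.15)));X.append(onz(a,*c,.15)[:2])
  X=np.array(X);d=np.diff(X,axis=0);print(X.round(4).tolist(),np.hypot(*d.T).round(4))
L=np.array([onz(a,*c,.05)[:2] for c,n in labels(a)]);print(L.round(4))
E
```

```text
[[0.5821, -0.0721], [0.5922, -0.1521], [0.6034, -0.2305], [0.6135, -0.3105]] [0.0807 0.0792 0.0806]
[[0.5821, -0.072], [0.5922, -0.1521], [0.6034, -0.2305], [0.6134, -0.3104]] [0.0807 0.0792 0.0806]
[[0.5821, -0.0721], [0.5922, -0.1521], [0.6034, -0.2305], [0.6135, -0.3105]] [0.0807 0.0792 0.0806]
[[ 0.5685 -0.3155]
 [ 0.5587 -0.2363]
 [ 0.5477 -0.1562]
 [ 0.5375 -0.078 ]]
```

View pics/p7.png

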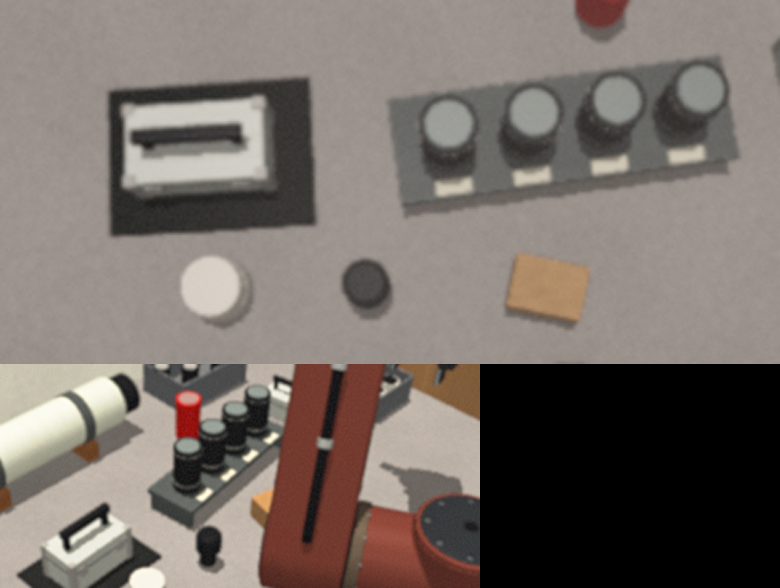

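The four barrels stand in a straight row (448,125 to 698,90) at 80 ± 1 mm. The case is square on the mat and the bystanders are undisturbed.

```bash
python3 -c "
from station import job;print(job.job_done())"
```

```text
the job is handed in; nothing more can be done
None
```

The case stands square on the middle of the mat and the four barrels make a straight row at 80 ± 1 mm by camera measurement; the job was handed in at about 33 s, and no verdict came back.

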